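# Make up two casting kits on the mould bench

### The job

Make up two casting kits from the stock on the bench. On the green kit board seat the flat light-blue mould in the large round recess, the dark steel block in the rectangular recess and the brass pin, standing, in the small round recess; on the plywood kit board seat the light-blue mould with the stem, stem up, in the round recess and the yellow block in the rectangular one. Each must sit flat on the floor of its recess and be let go; leave the red mould and the grey triangular casting where they lie.

Things in the scene. Friction and masses are not known exactly. Their poses are not given: they have to be found in the camera images.
- green_board: Kit board painted green, fixed on the bench, 100 mm (x) by 254 mm (y), 14 mm thick; three recesses along y at x = 0, 8 mm deep (floor 6 mm above the bench), each 10 mm larger all round than its thing. Origin: centre of the underside. Recesses: large round, 80 mm wide, at y = +77 mm; rectangular, 56 (x) by 80 mm (y), at y = -13 mm; small round, 54 mm wide, at y = -90 mm.
- plywood_board: Kit board of bare pale plywood, fixed on the bench, 100 mm (x) by 190 mm (y), 14 mm thick; two recesses along y at x = 0, 8 mm deep (floor 6 mm above the bench), each 10 mm larger all round than its thing. Origin: centre of the underside. Recesses: round, 80 mm wide, at y = +45 mm; rectangular, 56 (x) by 80 mm (y), at y = -45 mm.
- flat_mould: Light-blue flat mould: a solid round disc 60 mm in diameter and 30 mm tall with a flower pattern and a ring of dots on its flat top, which looks like that of the red flat mould; about 0.1 kg. Lies loose on the bench at the start. Origin: centre of the underside. 
- stem_mould: Light-blue mould with a stem: a disc 60 mm in diameter and 16 mm thick, from whose middle an upright round stem 28 mm in diameter rises to 48 mm above the underside; about 0.08 kg. Lies loose on the bench at the start. Origin: centre of the underside. 
- steel_block: Dark, nearly black steel block, 36 mm (its x) by 60 mm (its y) by 34 mm tall, about 0.5 kg. Lies loose on the bench at the start. Origin: centre of the underside. 
- yellow_block: Yellow painted block with chipped paint on top, 36 mm (its x) by 60 mm (its y) by 34 mm tall, about 0.2 kg. Lies loose on the bench at the start. Origin: centre of the underside. 
- brass_pin: Brass pin standing upright: foot 34 mm in diameter and 12 mm thick, shank 22 mm in diameter up to 48 mm above the underside; about 0.2 kg. Lies loose on the bench at the start. Origin: centre of the underside. 
- red_mould: Dark red flat mould, not wanted, to be left where it lies: a solid round disc 60 mm in diameter and 30 mm tall with a flower pattern and a ring of dots on its flat top, which looks like that of the light-blue flat mould; about 0.1 kg. Lies loose on the bench at the start. Origin: centre of the underside. 
- triangle: Grey triangular casting, not wanted, to be left where it lies: sides 59 mm, 20 mm thick, by itself among the stock. Lies loose on the bench at the start. Origin: centre of the underside. 

How it is judged:
By the outcome, as a careful person would: the job done as asked, in the order asked, and still so for the second after the job is handed in, with the robot touching nothing.
It also fails if it takes over 125 s, if anything falls off the work surface, if the arm or the gripper's body presses on something with over 40 N, if the wrist force passes 120 N, or if a joint passes its speed limit or range.

### The arm

A 6-joint arm with a two-finger parallel gripper is mounted at the origin on the work surface. World frame = base frame: x ahead of the robot, y to its left, z up, the work surface at z = 0. Lengths are in m, angles in degrees, forces in N, time in s.
With the tool pointing down it reaches from about 0.3 to 0.75 m from the base axis. Payload 8.5 kg.
Tool frame: the origin (TCP) lies on the centre line of the jaws, within the pads' length; the fingertips stand 19 mm ahead of it and the grasp point (between the pads) is the TCP; z points along the fingers, x is the direction in which the jaws open and shut, and the axes are right-handed (so a half turn about z gives the same grasp; the last joint's range is limited). The gripper opens to 85 mm and grips with 20 to 120 N. Pads are 22 mm wide; open, the fingers measure 114 mm over their backs; the gripper's body (76 mm by 85 mm) begins 54 mm behind the grasp point. The pads swing forward as they close: fully open they stand 13 mm farther back than shut.
Start: joints at [-84.299, 21.807, 74.336, -0, 83.858, -12.336], TCP at [0.17, -0.523, 0.25] pointing down, gripper open.
Joint ranges: [-178.18, 178.18], [-50.72, 133.34], [12.68, 142.11], [-81.47, 261.47], [9.98, 163.14], [-165.26, 165.26]. Speed limits (degrees/s): [136.94, 136.94, 180, 180, 180, 180].

### API

Orientations are given as a 3x3 rotation matrix whose columns are the frame's x, y, z axes.
In Python, from rig import env, cams, order gives the robot as it stands.
- The arm moves only by the tool step_arm, never from a script. Its argument "steps" is a list of rows, each an object with "xyz": the shift along the tool's x, y, z normalised to -1 to 1, where 1 is 0.04 m, a list of three; "turn": the turn, a rotation vector about the tool's x, y, z normalised to -1 to 1, where 1 is 0.08 rad, a list of three; "gripper": the gripper command: -1 is shut, 1 is fully open, values between are in proportion. A call has 1 to 20 rows; each row shifts and turns the commanded pose from where the row before left it, along the tool's axes as they then stand; what a row does not reach is not made up. A row lasts 1/12 s, in which the tool goes at most 41.7 mm and 7.16 degrees, less where a joint would pass 70% of its speed; a pose out of reach is approached as far as the arm can. A call with a number of a shift or a turn outside -1 to 1 is refused whole. A call with a gripper value outside its range is refused whole. The fingers move at their own pace and stop on an object; "squeeze" is the grip in N (left out, the last holds). Time passes only in rows, so rows that do not move let the fingers close. It gives the time, the measured TCP pose, the force and the opening at its end, in the units of the state.
- env.observe(): the state, without advancing time (a new reading comes with each control period).
- cams.get_image(name): name is "scene" or "side" or "wrist"; returns (picture, depth): 400x640x3 uint8, red, green, blue; 400x640 float32, m along the optical axis (not along the pixel's ray), 0 where there is no reading.
- cams.camera_info(name): a dict with "fx", "fy", "cx", "cy" (pixels), "k1" (the pictures are not rectified: a ray, as slopes to the right and down, at radius r is drawn at 1 + k1 r^2 times it, then the intrinsics apply), "extrinsics" (4x4, takes a point from camera to world coordinates). Camera axes: x right, y down, z forward; pixel columns grow to the right and rows downward; lengths in m; the calibration is good to about 2 mm. A picture is of the moment at which its call begins: read the wrist's pose just before it. camera_info takes no time and is no camera call; for the wrist camera it gives the pose at the moment of the call.
- order.close_job(): hands the job in, once; it reports no verdict.
The state is a dict: "time_s": time; "q": joint angles; "qvel": joint speeds; "joint_efforts": joint torques, N m; "position": TCP position; "tool_rot": TCP orientation; "ft_force": force on the tool from outside, world axes, zero at the start; "wrist_torque": the same for the moment, N m; "grip_width": finger opening in m.
Only numpy, scipy, OpenCV 4.12 (cv2) and the standard library are available. Lean on these libraries where they do the work, as an engineer would, in place of code of your own. Each camera call takes 0.05 s, during which the arm holds its last target. There are 200 camera calls.

## Working session

There is one attempt and no reset: what is moved stays moved. The work goes in short steps, Python scripts to look and compute and a tool call to move; the robot and the scene stay as the last step left them, time stands still between calls to the robot, and variables do not carry over. Pictures are saved under pics/ and viewed, about 12 in all and at most 16, crops included, and the job is handed in when it is done.

Besides the shell and the picture viewer there is one more tool, called after ">>>" by a JSON object that holds its "name" and its "arguments". step_arm: Moves the arm, as the interface text tells. Scaled input: -1 to 1 covers 0.04 m each way for a shift and 0.08 rad each way for a turn. Its arguments: {"type":"object","properties":{"steps":{"type":"array"},"squeeze":{"type":"number"}},"required":["steps"]}

```bash
ls; mkdir -p pics; cat > h.py <<'E'
import numpy as np, cv2
from rig import env, cams, order
def grab(n,tag):
    info=cams.camera_info(n); im,d=cams.get_image(n)
    cv2.imwrite(f'pics/{tag}.png',im[:,:,::-1]); np.savez(f'pics/{tag}.npz',im=im,d=d,**{k:np.array(v) for k,v in info.items() if k in('fx','fy','cx','cy','k1','extrinsics')})
    return im,d,info
def pts(tag):
    z=np.load(f'pics/{tag}.npz'); d=z['d']; h,w=d.shape
    u,v=np.meshgrid(np.arange(w),np.arange(h))
    K=np.array([[z['fx'],0,z['cx']],[0,z['fy'],z['cy']],[0,0,1.]],float)
    p=cv2.undistortPoints(np.stack([u,v],-1).reshape(-1,1,2).astype(float),K,np.array([float(z['k1']),0,0,0,0])).reshape(h,w,2)
    P=np.dstack([p*d[...,None],d]); E=z['extrinsics']
    W=P@E[:3,:3].T+E[:3,3]; W[d==0]=np.nan
    return z['im'],W
E
python3 - <<'E'
from h import *
s=env.observe(); print({k:np.round(s[k],3).tolist() for k in s})
for n in('scene','side','wrist'):
    im,d,i=grab(n,n+'0'); print(n,np.round(i['extrinsics'],3).tolist(),i['fx'],i['k1'])
E
```

```text
pics
{'time_s': 0.0, 'q': [-84.301, 21.839, 74.386, 0.001, 83.861, -12.334], 'qvel': [0.022, 0.049, -0.009, -0.065, 0.063, 0.004], 'joint_efforts': [-0.002, -44.847, -23.128, -0.0, 0.005, 0.0], 'position': [0.17, -0.523, 0.25], 'tool_rot': [[0.31, -0.951, -0.0], [-0.951, -0.31, 0.001], [-0.001, -0.0, -1.0]], 'ft_force': [0.156, -0.479, 0.843], 'wrist_torque': [0.009, 0.017, -0.035], 'grip_width': 0.085}
scene [[-0.831, 0.287, -0.476, 1.005], [0.556, 0.437, -0.707, 0.737], [0.005, -0.853, -0.523, 0.604], [0.0, 0.0, 0.0, 1.0]] 394.2053086745275 -0.0028682847772139794
side [[0.996, -0.059, 0.07, 0.45], [-0.092, -0.586, 0.805, -0.866], [-0.007, -0.808, -0.589, 0.678], [0.0, 0.0, 0.0, 1.0]] 430.58595638014117 0.0410988859224348
wrist [[0.31, -0.918, -0.249, 0.234], [-0.951, -0.299, -0.08, -0.503], [-0.001, 0.262, -0.965, 0.373], [0.0, 0.0, 0.0, 1.0]] 338.5970884570207 -0.05401634880833111
```

View pics/scene0.png

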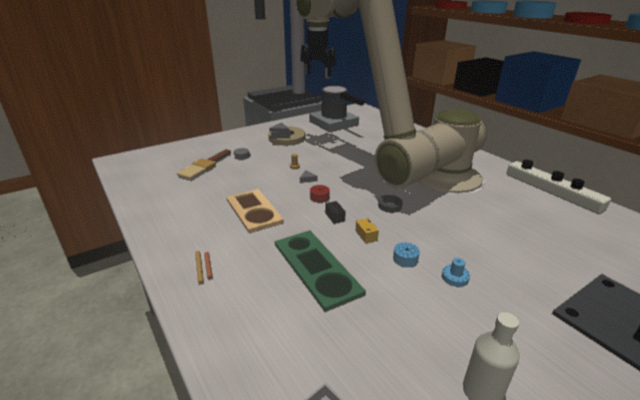

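View pics/side0.png

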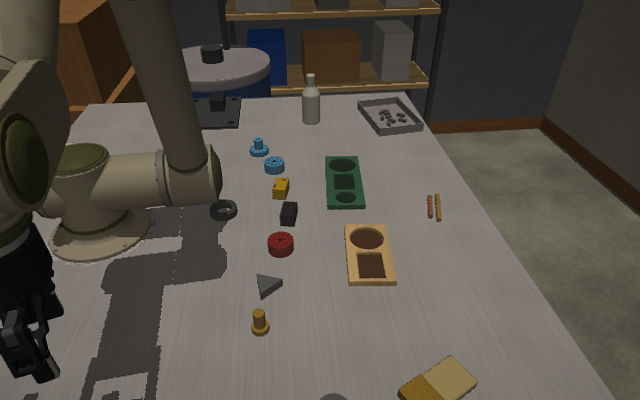

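The scene view shows the stem mould at (456,270), flat mould (406,254), yellow block (367,230), steel block (336,212), red mould (319,193), triangle (308,176), pin (294,160), plywood board (254,209) and green board (318,268). The side view shows the same things: stem mould (259,147), flat mould (274,165), yellow (281,188), steel (289,213), pin (260,320), green board (345,182) and plywood board (370,254).

```bash
cat > m.py <<'E'
from h import *
def top(W,u,v,r,z0,z1):
    Q=W[v-r:v+r,u-r:u+r].reshape(-1,3); return Q[(Q[:,2]>z0)&(Q[:,2]<z1)]
def rect(Q):
    (c,s,a)=cv2.minAreaRect((Q[:,:2]*1000).astype(np.float32)); return np.round(c,1),np.round(s,1),round(a,1)
E
python3 - <<'E'
from m import *
L={'scene0':dict(flat=(406,254,18,.025,.036),stemtop=(458,264,16,.042,.055),steel=(336,212,14,.029,.04),yellow=(367,230,16,.029,.04),red=(319,193,14,.024,.036),pin=(294,160,10,.04,.055),tri=(308,176,12,.014,.026),green=(318,268,48,.01,.02),ply=(254,209,32,.01,.02),bench=(200,230,20,-.02,.02)),
'side0':dict(flat=(274,165,14,.025,.036),stemtop=(259,142,12,.042,.055),steel=(289,213,15,.029,.04),yellow=(281,188,14,.029,.04),red=(281,244,18,.024,.036),pin=(260,318,14,.04,.055),tri=(268,285,20,.014,.026),green=(345,182,32,.01,.02),ply=(370,254,36,.01,.02),bench=(450,300,20,-.02,.02))}
for t in L:
    im,W=pts(t)
    for k,a in L[t].items():
        Q=top(W,*a); print(t,k,len(Q),np.round(np.nanmedian(Q,0)*1000,1), *rect(Q) if len(Q)>4 else '')
E
```

```text
scene0 flat 348 [429.3 243.5  31. ] [427.  241.9] [57.6 58. ] 68.7
scene0 stemtop 113 [381.1 351.3  48.7] [379.  350.6] [28.2 27.4] 32.1
scene0 steel 183 [461.6   2.3  34.6] [459.9  -1.3] [64.1 37.6] 76.4
scene0 yellow 225 [444.8 118.6  34.8] [442.3 116.4] [65.6 37.8] 77.7
scene0 red 216 [ 443.3 -104.1   30.9] [452.3 -81.4] [133.4  57.5] 60.9
scene0 pin 30 [ 392.3 -330.2   47.3] [ 393.2 -331.7] [22.2 20.2] 41.4
scene0 tri 100 [ 402.4 -226.3   19.5] [ 387.4 -264.9] [113.5  56. ] 64.3
scene0 green 2061 [622.4 159.6  14.8] [561.5 110.5] [347.7 212.1] 85.3
scene0 ply 785 [ 638.3 -146.3   14.4] [ 637.2 -110.4] [282.5 101.4] 85.1
scene0 bench 1596 [ 791.6 -151.     0.9] [ 791.8 -160. ] [209.8 108.9] 68.8
side0 flat 208 [424.2 234.2  29.9] [425.2 201.3] [ 57.1 136.4] 4.1
side0 stemtop 41 [376.8 342.7  47.3] [376.8 349.5] [30.9 24.4] 89.9
side0 steel 227 [455.2  -6.8  33.6] [455.8  -2.3] [63.2 36. ] 78.7
side0 yellow 184 [438.4 109.4  33.4] [436.7  88.2] [120.1  40.8] 85.1
side0 red 391 [ 432.4 -119.2   29.8] [ 432.  -114.4] [59.9 58.9] 22.3
side0 pin 119 [ 388.2 -338.4   47.7] [ 388.2 -336.6] [22.3 20.1] 63.0
side0 tri 306 [ 400.4 -233.7   19.8] [ 408.4 -230.8] [50.8 59.7] 8.9
side0 green 1073 [616.3 116.1  13.5] [617.2 150.2] [259.3 100. ] 85.2
side0 ply 1422 [ 628.4 -164.3   13.7] [ 630.3 -152.8] [194.1 100.4] 85.0
side0 bench 1596 [ 7.704e+02 -2.983e+02 -7.000e-01] [ 773.4 -295.6] [124.5  81.5] 72.5
```

>>> {"name": "step_arm", "arguments": {"steps": [{"xyz": [0,-0.73,0],"turn": [0,0,-0.97],"gripper": 1},{"xyz": [0,-0.73,0],"turn": [0,0,-0.97],"gripper": 1},{"xyz": [0,-0.73,0],"turn": [0,0,-0.97],"gripper": 1},{"xyz": [0,-0.73,0],"turn": [0,0,-0.97],"gripper": 1},{"xyz": [0,-0.73,0],"turn": [0,0,-0.97],"gripper": 1},{"xyz": [0,-0.73,0],"turn": [0,0,-0.97],"gripper": 1},{"xyz": [0,-0.73,0],"turn": [0,0,-0.97],"gripper": 1},{"xyz": [0,-0.73,0],"turn": [0,0,-0.97],"gripper": 1},{"xyz": [0,-0.73,0],"turn": [0,0,-0.97],"gripper": 1},{"xyz": [0,-0.73,0],"turn": [0,0,-0.97],"gripper": 1},{"xyz": [0,-0.73,0],"turn": [0,0,-0.97],"gripper": 1},{"xyz": [0,-0.73,0],"turn": [0,0,-0.97],"gripper": 1},{"xyz": [0,-0.73,0],"turn": [0,0,-0.97],"gripper": 1},{"xyz": [0,-0.73,0],"turn": [0,0,-0.97],"gripper": 1},{"xyz": [0,-0.73,0],"turn": [0,0,-0.97],"gripper": 1},{"xyz": [0,0,0],"turn": [0,0,0],"gripper": 1}]}}

```text
time_s: 1.48
position: [0.4411, -0.2057, 0.2504]
tool_rot: [[0.996, -0.084, -0.0], [-0.084, -0.996, 0.002], [-0.0, -0.002, -1.0]]
ft_force: [-0.2, 0.6, -0.2]
grip_width: 0.0854
```

```bash
python3 - <<'E'
from h import *
s=env.observe(); print(s['time_s'],np.round(s['position'],4),np.round(s['tool_rot'],3).tolist())
grab('wrist','wrist1')
im,W=pts('wrist1'); Z=W[...,2]
print('tool pts', np.isfinite(Z).sum(), (Z>0.1).sum())
m=(Z>0.15); 
if m.any(): v,u=np.where(m); print(u.min(),u.max(),v.min(),v.max(),'z',np.percentile(Z[m],[0,1,5,50,100]), np.percentile(W[m],[0,50,100],axis=0))
E
```

```text
1.4833 [ 0.4411 -0.2057  0.2504] [[0.996, -0.084, -0.0], [-0.084, -0.996, 0.002], [-0.0, -0.002, -1.0]]
tool pts 255018 51744
0 639 248 399 z [0.242541   0.2498954  0.26358943 0.30775478 0.33018475] [[ 0.36699752 -0.2242052   0.242541  ]
 [ 0.44252856 -0.19526538  0.30775478]
 [ 0.51702974 -0.18397132  0.33018475]]
```

View pics/wrist1.png

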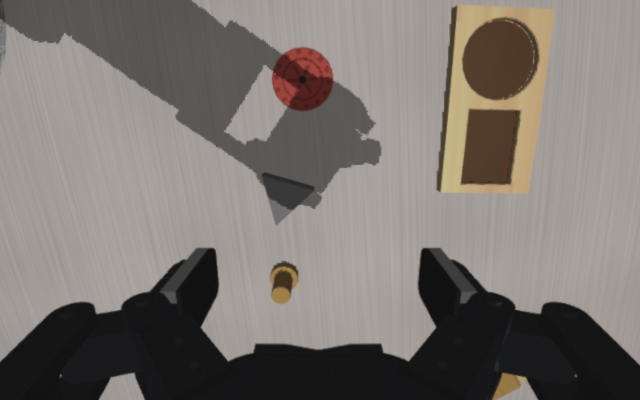

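The wrist picture shows the red mould (302,79), triangle (288,195), pin (283,283) and plywood board (498,98). The open fingertips are about 7 mm ahead of the TCP.

>>> {"name": "step_arm", "arguments": {"steps": [{"xyz": [0,-1,0],"turn": [0,0,0],"gripper": 1},{"xyz": [0,-1,0],"turn": [0,0,0],"gripper": 1},{"xyz": [0,-1,0],"turn": [0,0,0],"gripper": 1},{"xyz": [0,-1,0],"turn": [0,0,0],"gripper": 1},{"xyz": [0,-1,0],"turn": [0,0,0],"gripper": 1},{"xyz": [0,-1,0],"turn": [0,0,0],"gripper": 1},{"xyz": [0,-1,0],"turn": [0,0,0],"gripper": 1},{"xyz": [0,0,0],"turn": [0,0,0],"gripper": 1}]}}

```text
time_s: 2.2
position: [0.4666, 0.0737, 0.2503]
tool_rot: [[0.996, -0.087, 0.0], [-0.087, -0.996, 0.002], [-0.0, -0.002, -1.0]]
ft_force: [-0.0, 0.5, -0.5]
grip_width: 0.0854
```

```bash
python3 - <<'E'
from h import *
s=env.observe(); print(s['time_s'],np.round(s['position'],4))
grab('wrist','wrist2')
E
```

```text
2.2 [0.4666 0.0737 0.2503]
```

View pics/wrist2.png

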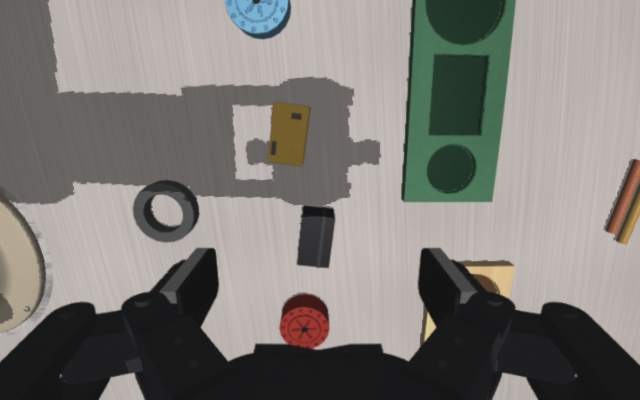

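Wrist view 2 shows the yellow block (290,135), steel block (316,238), part of the flat mould (258,10) and the green board with its rectangular recess at (460,95) and small round recess at (451,168). I'll measure these from both wrist pictures.

```bash
python3 - <<'E'
from m import *
def pr(t,k,u0,u1,v0,v1,z0,z1):
    im,W=pts(t); Q=W[v0:v1,u0:u1].reshape(-1,3); Q=Q[(Q[:,2]>z0)&(Q[:,2]<z1)]
    print(t,k,len(Q),round(np.median(Q[:,2])*1000,1),*rect(Q))
def px(t,k,pix):
    im,W=pts(t); Q=np.array([W[v,u] for u,v in pix]); print(t,k,np.round(Q*1000,1).tolist())
pr('wrist1','pin',262,305,258,310,.04,.055)
pr('wrist1','ply',430,560,0,200,.010,.018)
pr('wrist1','plyround',455,545,12,105,.003,.010)
pr('wrist1','plyrect',458,522,107,188,.003,.010)
pr('wrist1','red',265,340,40,115,.026,.034)
pr('wrist2','yellow',262,318,95,172,.030,.039)
pr('wrist2','steel',295,338,203,272,.030,.039)
pr('wrist2','flat',220,295,0,42,.026,.034)
pr('wrist2','grect',426,492,50,138,.003,.010)
pr('wrist2','gsmall',424,480,142,196,.003,.010)
pr('wrist2','green',400,520,0,204,.010,.018)
pr('wrist2','bench',540,600,20,120,-.01,.01)
# scene/side refined
pr('scene0','flat',390,424,240,272,.026,.036); pr('side0','flat',263,286,154,176,.026,.036)
pr('side0','stem',250,268,134,150,.042,.055)
E
```

```text
wrist1 pin 305 46.8 [ 390.2 -335. ] [20.3 21. ] 70.7
wrist1 ply 9202 13.3 [ 632.6 -153.2] [190.6 102.6] 85.1
wrist1 plyround 4712 5.8 [ 630.3 -107.3] [79.5 93. ] 81.1
wrist1 plyrect 3597 5.9 [ 630.1 -198.7] [80.4 55.1] 85.4
wrist1 red 2996 29.3 [ 433.9 -114.2] [58.5 58.1] 19.8
wrist2 yellow 2149 33.1 [440.6 114.2] [60.6 35.2] 77.2
wrist2 steel 1731 33.1 [457.1  -2.4] [61. 36.] 78.8
wrist2 flat 1683 29.3 [423.  225.3] [29.  58.9] 84.4
wrist2 grect 4115 5.8 [619.6 137.3] [81.1 56.1] 85.3
wrist2 gsmall 1771 5.7 [613.2  59.7] [53.  51.5] 63.0
wrist2 green 10560 13.3 [617.5 126.7] [206.6 101.8] 85.1
wrist2 bench 5982 -0.5 [748.4 154.1] [ 72.4 110.3] 2.6
scene0 flat 344 31.0 [427.  241.9] [57.6 58. ] 68.7
side0 flat 182 29.9 [422.6 238.9] [56.1 61.9] 0.3
side0 stem 41 47.3 [376.8 349.5] [30.9 24.4] 89.9
```

>>> {"name": "step_arm", "arguments": {"squeeze": 40, "steps": [{"xyz": [-0.285,-0.815,0.5],"turn": [0,0,0],"gripper": 1},{"xyz": [-0.285,-0.815,0.5],"turn": [0,0,0],"gripper": 1},{"xyz": [-0.285,-0.815,0.5],"turn": [0,0,0],"gripper": 1},{"xyz": [-0.285,-0.815,0.5],"turn": [0,0,0],"gripper": 1},{"xyz": [-0.285,-0.815,0.5],"turn": [0,0,0],"gripper": 1},{"xyz": [0,0,0.7],"turn": [0,0,0],"gripper": 1},{"xyz": [0,0,0.7],"turn": [0,0,0],"gripper": 1},{"xyz": [0,0,0.7],"turn": [0,0,0],"gripper": 1},{"xyz": [0,0,0.7],"turn": [0,0,0],"gripper": 1},{"xyz": [0,0,0.33],"turn": [0,0,0],"gripper": 1},{"xyz": [0,0,0],"turn": [0,0,0],"gripper": 1},{"xyz": [0,0,0],"turn": [0,0,0],"gripper": -1},{"xyz": [0,0,0],"turn": [0,0,0],"gripper": -1},{"xyz": [0,0,0],"turn": [0,0,0],"gripper": -1},{"xyz": [0,0,0],"turn": [0,0,0],"gripper": -1},{"xyz": [0,0,0],"turn": [0,0,0],"gripper": -1},{"xyz": [0,0,0],"turn": [0,0,0],"gripper": -1}]}}

```text
time_s: 3.67
position: [0.4257, 0.2362, 0.0265]
tool_rot: [[0.996, -0.092, 0.003], [-0.092, -0.996, 0.0], [0.003, -0.0, -1.0]]
ft_force: [1.2, -4.4, 6.3]
grip_width: 0.0589
```

```bash
python3 - <<'E'
from m import *
s=env.observe(); print(s['time_s'],np.round(s['position'],4),s['grip_width'])
grab('wrist','wrist3'); im,W=pts('wrist3')
p=s['position']; X=W-p; 
b=im.astype(int); blue=(b[...,2]>b[...,0]+40)
print('blue z',np.nanpercentile(W[blue][:,2],[1,50,99]), rect(W[blue&(W[...,2]>.026)]))
m=(~blue)&(abs(X[...,0])>.028)&(abs(X[...,0])<.05)&(abs(X[...,1])<.015)&(W[...,2]>.004)
print('finger z',np.nanpercentile(W[m][:,2],[0,1,5,50]))
E
```

```text
3.6667 [0.4257 0.2362 0.0265] 0.058883838779260685
blue z [0.01371685 0.02902478 0.03094361] (array([416.2, 278.7]), array([ 59.3, 138.7]), 15.0)
finger z [0.01446012 0.01906048 0.02678749 0.0621849 ]
```

>>> {"name": "step_arm", "arguments": {"steps": [{"xyz": [0,0,-0.5],"turn": [0,0,0],"gripper": -1},{"xyz": [0,0,-1],"turn": [0,0,0],"gripper": -1},{"xyz": [0.4,0,-0.25],"turn": [0,0,0],"gripper": -1},{"xyz": [0.84,0,0],"turn": [0,0,0],"gripper": -1},{"xyz": [0.84,0,0],"turn": [0,0,0],"gripper": -1},{"xyz": [0.84,0,0],"turn": [0,0,0],"gripper": -1},{"xyz": [0.84,0,0],"turn": [0,0,0],"gripper": -1},{"xyz": [0.84,-0.12,0],"turn": [0,0,0],"gripper": -1},{"xyz": [0.44,0,0],"turn": [0,0,0],"gripper": -1},{"xyz": [0,0,0],"turn": [0,0,0],"gripper": -1},{"xyz": [0,0,0],"turn": [0,0,0],"gripper": -1}]}}

```text
time_s: 4.63
position: [0.6263, 0.2224, 0.0951]
tool_rot: [[0.996, -0.092, -0.0], [-0.092, -0.996, 0.0], [-0.0, -0.0, -1.0]]
ft_force: [-0.8, -0.1, -1.0]
grip_width: 0.0584
```

```bash
python3 - <<'E'
from m import *
s=env.observe(); print(s['time_s'],np.round(s['position'],4),s['grip_width'],s['ft_force'])
grab('wrist','wrist4'); im,W=pts('wrist4')
p=s['position']; b=im.astype(int); blue=(b[...,2]>b[...,0]+40)&(W[...,2]>p[2]-.03)
Q=W[blue]; print(np.nanpercentile(Q,[1,50,99],axis=0)); T=Q[Q[:,2]>np.nanpercentile(Q[:,2],90)-.004]; print(rect(T))
pl=np.c_[T[:,:2],np.ones(len(T))]; print('plane',np.linalg.lstsq(pl,T[:,2],rcond=None)[0])
E
```

```text
4.6333 [0.6263 0.2224 0.0951] 0.058354431180803676 [-0.81165743 -0.05485432 -0.96681704]
[[0.5997679  0.19979182 0.09613584]
 [0.62724836 0.22970729 0.09783952]
 [0.65442032 0.25531124 0.09929224]]
(array([626.9, 226.5]), array([59.7, 58.6]), 78.5)
plane [-0.00088269 -0.00212507  0.09887445]
```

View pics/wrist4.png

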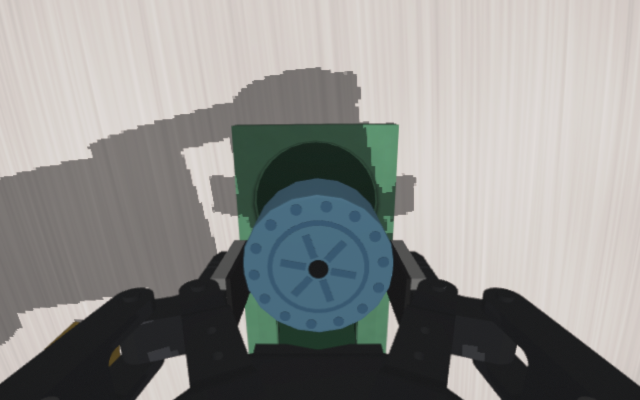

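The wrist view shows the flat mould level in the jaws, centred at (318,268). That puts it over the large recess to within 1 mm. Lowering.

>>> {"name": "step_arm", "arguments": {"steps": [{"xyz": [0,0,0.7],"turn": [0,0,0],"gripper": -1},{"xyz": [0,0,0.5],"turn": [0,0,0],"gripper": -1},{"xyz": [0,0,0.2],"turn": [0,0,0],"gripper": -1},{"xyz": [0,0,0.12],"turn": [0,0,0],"gripper": -1},{"xyz": [0,0,0],"turn": [0,0,0],"gripper": -1},{"xyz": [0,0,0],"turn": [0,0,0],"gripper": -1}]}}

```text
time_s: 5.18
position: [0.6263, 0.2229, 0.0355]
tool_rot: [[0.996, -0.092, 0.002], [-0.092, -0.996, 0.0], [0.002, -0.0, -1.0]]
ft_force: [0.5, 0.7, -0.3]
grip_width: 0.0583
```

>>> {"name": "step_arm", "arguments": {"steps": [{"xyz": [0,0,0],"turn": [0,0,0],"gripper": 1},{"xyz": [0,0,0],"turn": [0,0,0],"gripper": 1},{"xyz": [0,0,0],"turn": [0,0,0],"gripper": 1},{"xyz": [0,0,0],"turn": [0,0,0],"gripper": 1},{"xyz": [0,0,-0.5],"turn": [0,0,0],"gripper": 1},{"xyz": [0,0,-1],"turn": [0,0,0],"gripper": 1},{"xyz": [0,0,-0.9],"turn": [0,0,0],"gripper": 1}]}}

```text
time_s: 5.77
position: [0.6257, 0.2226, 0.1313]
tool_rot: [[0.996, -0.092, -0.002], [-0.092, -0.996, -0.0], [-0.002, 0.0, -1.0]]
ft_force: [1.2, 0.3, 0.1]
grip_width: 0.0854
```

```bash
cat >> m.py <<'E'
def look(tag,box,z0,z1):
    s=env.observe(); print(round(s['time_s'],2),'tcp',np.round(s['position'],4),'yaw',round(np.degrees(np.arctan2(s['tool_rot'][1][0],s['tool_rot'][0][0])),2),'w',round(s['grip_width'],4))
    grab('wrist',tag); im,W=pts(tag); meas(W,box,z0,z1)
def meas(W,box,z0,z1):
    m=(W[...,0]>box[0])&(W[...,0]<box[1])&(W[...,1]>box[2])&(W[...,1]<box[3])&(W[...,2]>z0)&(W[...,2]<z1)
    Q=W[m]; print('n',len(Q),'z',np.round(np.percentile(Q[:,2],[5,50,95])*1000,1),*rect(Q),'slope',np.round(np.linalg.lstsq(np.c_[Q[:,:2],np.ones(len(Q))],Q[:,2],rcond=None)[0][:2],3))
E
python3 - <<'E'
from m import *
look('wrist5',(.58,.68,.18,.28),.028,.045)
E
```

```text
5.77 tcp [0.6257 0.2226 0.1313] yaw -5.28 w 0.0854
n 5925 z [34.1 35.4 36.6] [627.1 227.4] [59. 59.] 41.1 slope [ 0.001 -0.008]
```

The flat mould is seated: its top is level at 35.4 mm and it is within 1 mm of the recess centre. Steel block next.

>>> {"name": "step_arm", "arguments": {"squeeze": 60, "steps": [{"xyz": [0,0,0],"turn": [0,0,0.655],"gripper": 1},{"xyz": [0,0,0],"turn": [0,0,0.655],"gripper": 1},{"xyz": [-0.433,0.906,0],"turn": [0,0,0],"gripper": 1},{"xyz": [-0.433,0.906,0],"turn": [0,0,0],"gripper": 1},{"xyz": [-0.433,0.906,0],"turn": [0,0,0],"gripper": 1},{"xyz": [-0.433,0.906,0],"turn": [0,0,0],"gripper": 1},{"xyz": [-0.433,0.906,0.3],"turn": [0,0,0],"gripper": 1},{"xyz": [-0.433,0.906,0.3],"turn": [0,0,0],"gripper": 1},{"xyz": [-0.433,0.906,0.3],"turn": [0,0,0],"gripper": 1},{"xyz": [0,0,0],"turn": [0,0,0],"gripper": 1},{"xyz": [0,0,0],"turn": [0,0,0],"gripper": 1}]}}

```text
time_s: 6.73
position: [0.4573, -0.003, 0.0945]
tool_rot: [[0.98, -0.199, -0.001], [-0.199, -0.98, 0.0], [-0.001, -0.0, -1.0]]
ft_force: [0.8, 0.3, 1.3]
grip_width: 0.0855
```

```bash
python3 - <<'E'
from m import *
look('wrist6',(.41,.51,-.06,.06),.030,.039)
E
```

```text
6.73 tcp [ 0.4573 -0.003   0.0945] yaw -11.47 w 0.0855
n 6133 z [32.  33.1 34.1] [457.1  -2.3] [60.6 36.2] 78.6 slope [ 0.003 -0.003]
```

>>> {"name": "step_arm", "arguments": {"squeeze": 60, "steps": [{"xyz": [0,0,0.7],"turn": [0,0,0],"gripper": 1},{"xyz": [0,0,0.7],"turn": [0,0,0],"gripper": 1},{"xyz": [0,0,0.24],"turn": [0,0,0],"gripper": 1},{"xyz": [0,0,0],"turn": [0,0,0],"gripper": -1},{"xyz": [0,0,0],"turn": [0,0,0],"gripper": -1},{"xyz": [0,0,0],"turn": [0,0,0],"gripper": -1},{"xyz": [0,0,0],"turn": [0,0,0],"gripper": -1},{"xyz": [0,0,0],"turn": [0,0,0],"gripper": -1},{"xyz": [0,0,0],"turn": [0,0,0],"gripper": -1},{"xyz": [0,0,0],"turn": [0,0,0],"gripper": -1},{"xyz": [0,0,0],"turn": [0,0,0],"gripper": -1}]}}

```text
time_s: 7.7
position: [0.4584, -0.0015, 0.0301]
tool_rot: [[0.981, -0.195, 0.002], [-0.195, -0.981, -0.0], [0.002, -0.0, -1.0]]
ft_force: [-1.7, 3.1, 6.2]
grip_width: 0.0347
```

>>> {"name": "step_arm", "arguments": {"steps": [{"xyz": [0,0,-0.5],"turn": [0,0,0],"gripper": -1},{"xyz": [0,0,-0.9],"turn": [0,0,0],"gripper": -1},{"xyz": [0,0,-0.35],"turn": [0,0,-0.71],"gripper": -1},{"xyz": [0,0,0],"turn": [0,0,-0.71],"gripper": -1},{"xyz": [0.62,-0.63,0],"turn": [0,0,0],"gripper": -1},{"xyz": [0.62,-0.63,0],"turn": [0,0,0],"gripper": -1},{"xyz": [0.62,-0.63,0],"turn": [0,0,0],"gripper": -1},{"xyz": [0.62,-0.63,0],"turn": [0,0,0],"gripper": -1},{"xyz": [0.62,-0.63,0],"turn": [0,0,0],"gripper": -1},{"xyz": [0.62,-0.63,0],"turn": [0,0,0],"gripper": -1},{"xyz": [0,0,0],"turn": [0,0,0],"gripper": -1},{"xyz": [0,0,0],"turn": [0,0,0],"gripper": -1}]}}

```text
time_s: 8.7
position: [0.6191, 0.1378, 0.0985]
tool_rot: [[0.997, -0.081, -0.0], [-0.081, -0.997, -0.0], [-0.0, 0.0, -1.0]]
ft_force: [-0.7, 0.0, -4.8]
grip_width: 0.035
```

```bash
python3 - <<'E'
from m import *
look('wrist7',(.57,.67,.09,.19),.098,.112)
im,W=pts('wrist7'); print(W[300,320],W[270,320])
E
```

```text
8.7 tcp [0.6191 0.1378 0.0985] yaw -4.65 w 0.035
n 13561 z [100.3 101.4 105.7] [619.3 136.7] [60.7 62.2] 85.0 slope [-0.     0.002]
[0.61942586 0.12789966 0.10128685] [0.62050331 0.14148142 0.10171611]
```

View pics/wrist7.png

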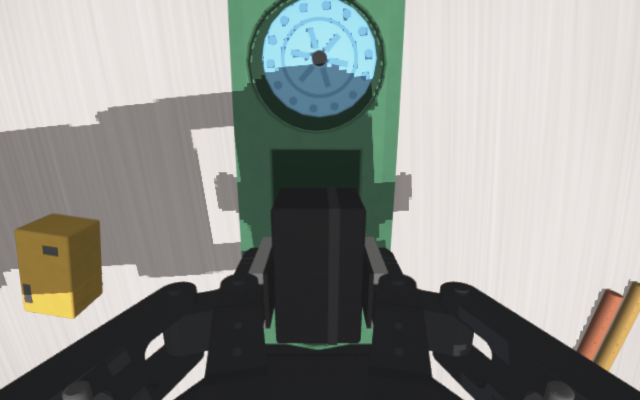

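The wrist view shows the flat mould seated (320,58) and the steel block (318,270) square over its recess, centred at (619.3,136.7) against a target of (619.6,137.3).

>>> {"name": "step_arm", "arguments": {"steps": [{"xyz": [0,0,0.7],"turn": [0,0,0],"gripper": -1},{"xyz": [0,0,0.5],"turn": [0,0,0],"gripper": -1},{"xyz": [0,0,0.2],"turn": [0,0,0],"gripper": -1},{"xyz": [0,0,0.15],"turn": [0,0,0],"gripper": -1},{"xyz": [0,0,0],"turn": [0,0,0],"gripper": -1},{"xyz": [0,0,0],"turn": [0,0,0],"gripper": -1},{"xyz": [0,0,0],"turn": [0,0,0],"gripper": 1},{"xyz": [0,0,0],"turn": [0,0,0],"gripper": 1},{"xyz": [0,0,0],"turn": [0,0,0],"gripper": 1},{"xyz": [0,0,0],"turn": [0,0,0],"gripper": 1},{"xyz": [0,0,0],"turn": [0,0,0],"gripper": 1},{"xyz": [0,0,0],"turn": [0,0,0],"gripper": 1},{"xyz": [0,0,-0.5],"turn": [0,0,0],"gripper": 1},{"xyz": [0,0,-1],"turn": [0,0,0],"gripper": 1},{"xyz": [0,0,-0.9],"turn": [0,0,0],"gripper": 1}]}}

```text
time_s: 10.0
position: [0.6184, 0.1365, 0.1337]
tool_rot: [[0.997, -0.083, -0.002], [-0.083, -0.997, -0.0], [-0.002, 0.0, -1.0]]
ft_force: [0.1, 0.2, 0.5]
grip_width: 0.0855
```

```bash
python3 - <<'E'
from m import *
look('wrist8',(.57,.67,.09,.19),.030,.045)
E
```

```text
10.0 tcp [0.6184 0.1365 0.1337] yaw -4.77 w 0.0855
n 4621 z [37.9 39.1 40.2] [619.3 135.1] [60.7 36.1] 85.3 slope [ 0.001 -0.011]
```

The steel block is seated, with its top level at about 39–40 mm. Brass pin next.

>>> {"name": "step_arm", "arguments": {"steps": [{"xyz": [-0.362,0.94,0],"turn": [0,0,0],"gripper": 1},{"xyz": [-0.362,0.94,0],"turn": [0,0,0],"gripper": 1},{"xyz": [-0.362,0.94,0],"turn": [0,0,0],"gripper": 1},{"xyz": [-0.362,0.94,0],"turn": [0,0,0],"gripper": 1},{"xyz": [-0.362,0.94,0],"turn": [0,0,0],"gripper": 1},{"xyz": [-0.362,0.94,0],"turn": [0,0,0],"gripper": 1},{"xyz": [-0.362,0.94,0],"turn": [0,0,0],"gripper": 1},{"xyz": [-0.362,0.94,0],"turn": [0,0,0],"gripper": 1},{"xyz": [-0.362,0.94,0],"turn": [0,0,0],"gripper": 1},{"xyz": [-0.362,0.94,0],"turn": [0,0,0],"gripper": 1},{"xyz": [-0.362,0.94,0],"turn": [0,0,0],"gripper": 1},{"xyz": [-0.362,0.94,0],"turn": [0,0,0],"gripper": 1},{"xyz": [-0.362,0.94,0],"turn": [0,0,0],"gripper": 1},{"xyz": [0,0,0],"turn": [0,0,0],"gripper": 1},{"xyz": [0,0,0],"turn": [0,0,0],"gripper": 1}]}}

```text
time_s: 11.3
position: [0.3897, -0.3365, 0.1327]
tool_rot: [[0.996, -0.087, 0.0], [-0.087, -0.996, -0.0], [0.0, 0.0, -1.0]]
ft_force: [-0.5, -0.1, -0.8]
grip_width: 0.0854
```

```bash
python3 - <<'E'
from m import *
look('wrist9',(.36,.42,-.37,-.3),.042,.054)
E
```

```text
11.3 tcp [ 0.3897 -0.3365  0.1327] yaw -4.97 w 0.0854
n 864 z [45.3 47.  48.2] [ 389.2 -335.4] [21.  21.1] 52.4 slope [-0.003 -0.041]
```

>>> {"name": "step_arm", "arguments": {"squeeze": 40, "steps": [{"xyz": [0,0,0.9],"turn": [0,0,0],"gripper": 1},{"xyz": [0,0,0.9],"turn": [0,0,0],"gripper": 1},{"xyz": [0,0,0.5],"turn": [0,0,0],"gripper": 1},{"xyz": [0,0,0.14],"turn": [0,0,0],"gripper": 1},{"xyz": [0,0,0],"turn": [0,0,0],"gripper": -1},{"xyz": [0,0,0],"turn": [0,0,0],"gripper": -1},{"xyz": [0,0,0],"turn": [0,0,0],"gripper": -1},{"xyz": [0,0,0],"turn": [0,0,0],"gripper": -1},{"xyz": [0,0,0],"turn": [0,0,0],"gripper": -1},{"xyz": [0,0,0],"turn": [0,0,0],"gripper": -1},{"xyz": [0,0,0],"turn": [0,0,0],"gripper": -1},{"xyz": [0,0,0],"turn": [0,0,0],"gripper": -1},{"xyz": [0,0,0],"turn": [0,0,0],"gripper": -1}]}}

```text
time_s: 12.43
position: [0.3908, -0.3352, 0.0364]
tool_rot: [[0.997, -0.083, 0.001], [-0.083, -0.997, -0.001], [0.001, 0.001, -1.0]]
ft_force: [-0.9, 0.3, 7.4]
grip_width: 0.0206
```

>>> {"name": "step_arm", "arguments": {"steps": [{"xyz": [0,0,-0.5],"turn": [0,0,0],"gripper": -1},{"xyz": [0,0,-0.9],"turn": [0,0,0],"gripper": -1},{"xyz": [0,0,-0.6],"turn": [0,0,0],"gripper": -1},{"xyz": [0.429,-0.938,0],"turn": [0,0,0],"gripper": -1},{"xyz": [0.429,-0.938,0],"turn": [0,0,0],"gripper": -1},{"xyz": [0.429,-0.938,0],"turn": [0,0,0],"gripper": -1},{"xyz": [0.429,-0.938,0],"turn": [0,0,0],"gripper": -1},{"xyz": [0.429,-0.938,0],"turn": [0,0,0],"gripper": -1},{"xyz": [0.429,-0.938,0],"turn": [0,0,0],"gripper": -1},{"xyz": [0.429,-0.938,0],"turn": [0,0,0],"gripper": -1},{"xyz": [0.429,-0.938,0],"turn": [0,0,0],"gripper": -1},{"xyz": [0.429,-0.938,0],"turn": [0,0,0],"gripper": -1},{"xyz": [0.429,-0.938,0],"turn": [0,0,0],"gripper": -1},{"xyz": [0.429,-0.938,0],"turn": [0,0,0],"gripper": -1},{"xyz": [0,0,0],"turn": [0,0,0],"gripper": -1},{"xyz": [0,0,0],"turn": [0,0,0],"gripper": -1}]}}

```text
time_s: 13.77
position: [0.6131, 0.0626, 0.115]
tool_rot: [[0.997, -0.08, -0.0], [-0.08, -0.997, 0.0], [-0.0, 0.0, -1.0]]
ft_force: [-0.1, -0.6, -2.6]
grip_width: 0.0211
```

```bash
python3 - <<'E'
from m import *
look('wrist10',(.59,.64,.035,.085),.118,.136)
im,W=pts('wrist10'); meas(W,(.57,.67,.02,.11),.003,.009)
E
```

```text
13.77 tcp [0.6131 0.0626 0.115 ] yaw -4.58 w 0.0211
n 4579 z [119.7 125.6 133.2] [613.5  62.3] [24.3 48. ] 85.6 slope [-0.005 -0.083]
n 3846 z [4.5 5.6 6.8] [613.5  77.4] [68.1 56.8] 86.9 slope [0.001 0.003]
```

View pics/wrist10.png

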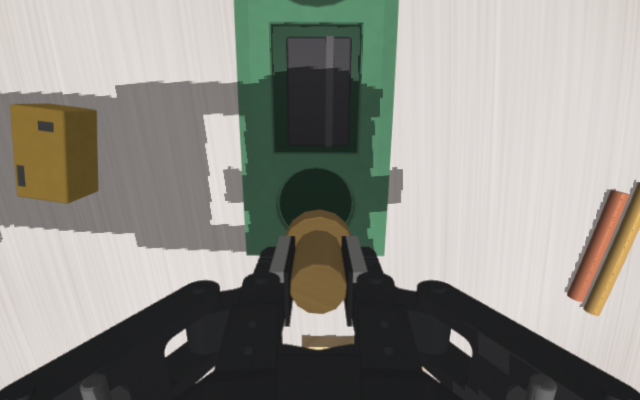

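The wrist view shows the pin upright in the jaws at (318,262), in front of the small recess (316,200). The steel block is seated at (320,90). I'll correct y by 2 mm and lower.

>>> {"name": "step_arm", "arguments": {"steps": [{"xyz": [0,0.05,0.8],"turn": [0,0,0],"gripper": -1},{"xyz": [0,0,0.6],"turn": [0,0,0],"gripper": -1},{"xyz": [0,0,0.25],"turn": [0,0,0],"gripper": -1},{"xyz": [0,0,0.14],"turn": [0,0,0],"gripper": -1},{"xyz": [0,0,0],"turn": [0,0,0],"gripper": -1},{"xyz": [0,0,0],"turn": [0,0,0],"gripper": -1},{"xyz": [0,0,0],"turn": [0,0,0],"gripper": 0.2},{"xyz": [0,0,0],"turn": [0,0,0],"gripper": 0.2},{"xyz": [0,0,0],"turn": [0,0,0],"gripper": 0.6},{"xyz": [0,0,0],"turn": [0,0,0],"gripper": 1},{"xyz": [0,0,0],"turn": [0,0,0],"gripper": 1},{"xyz": [0,0,0],"turn": [0,0,0],"gripper": 1},{"xyz": [0,0,-0.5],"turn": [0,0,0],"gripper": 1},{"xyz": [0,0,-1],"turn": [0,0,0],"gripper": 1},{"xyz": [0,0,-1],"turn": [0,0,0],"gripper": 1}]}}

```text
time_s: 15.07
position: [0.6121, 0.0588, 0.1439]
tool_rot: [[0.997, -0.083, -0.003], [-0.083, -0.997, 0.0], [-0.003, -0.0, -1.0]]
ft_force: [0.7, -0.8, -0.5]
grip_width: 0.0853
```

```bash
python3 - <<'E'
from m import *
look('wrist11',(.59,.64,.035,.085),.048,.060)
E
```

```text
15.07 tcp [0.6121 0.0588 0.1439] yaw -4.77 w 0.0853
n 824 z [50.9 53.  54.1] [613.5  57.8] [21.2 20.9] 76.1 slope [-0.003 -0.049]
```

The pin is standing in its recess: its top is at 53 mm, 6 mm above its bench reading. Stem mould next.

>>> {"name": "step_arm", "arguments": {"steps": [{"xyz": [-0.715,-0.752,0],"turn": [0,0,0],"gripper": 1},{"xyz": [-0.715,-0.752,0],"turn": [0,0,0],"gripper": 1},{"xyz": [-0.715,-0.752,0],"turn": [0,0,0],"gripper": 1},{"xyz": [-0.715,-0.752,0],"turn": [0,0,0],"gripper": 1},{"xyz": [-0.715,-0.752,0],"turn": [0,0,0],"gripper": 1},{"xyz": [-0.715,-0.752,0],"turn": [0,0,0],"gripper": 1},{"xyz": [-0.715,-0.752,0],"turn": [0,0,0],"gripper": 1},{"xyz": [-0.715,-0.752,0],"turn": [0,0,0],"gripper": 1},{"xyz": [-0.715,-0.752,0],"turn": [0,0,0],"gripper": 1},{"xyz": [0,0,0],"turn": [0,0,0],"gripper": 1},{"xyz": [0,0,0],"turn": [0,0,0],"gripper": 1}]}}

```text
time_s: 16.03
position: [0.3775, 0.3512, 0.1438]
tool_rot: [[0.997, -0.079, 0.0], [-0.079, -0.997, 0.0], [0.0, -0.0, -1.0]]
ft_force: [0.6, -0.6, -0.0]
grip_width: 0.0854
```

```bash
python3 - <<'E'
from m import *
look('wrist12',(.33,.43,.3,.4),.042,.054)
E
```

```text
16.03 tcp [0.3775 0.3512 0.1438] yaw -4.54 w 0.0854
n 1263 z [45.6 47.1 48.3] [376.7 349.8] [27.1 27.6] 2.7 slope [-0.    -0.023]
```

>>> {"name": "step_arm", "arguments": {"squeeze": 40, "steps": [{"xyz": [-0.02,0.035,0.9],"turn": [0,0,0],"gripper": 1},{"xyz": [0,0,0.9],"turn": [0,0,0],"gripper": 1},{"xyz": [0,0,0.6],"turn": [0,0,0],"gripper": 1},{"xyz": [0,0,0.22],"turn": [0,0,0],"gripper": 1},{"xyz": [0,0,0],"turn": [0,0,0],"gripper": -1},{"xyz": [0,0,0],"turn": [0,0,0],"gripper": -1},{"xyz": [0,0,0],"turn": [0,0,0],"gripper": -1},{"xyz": [0,0,0],"turn": [0,0,0],"gripper": -1},{"xyz": [0,0,0],"turn": [0,0,0],"gripper": -1},{"xyz": [0,0,0],"turn": [0,0,0],"gripper": -1},{"xyz": [0,0,0],"turn": [0,0,0],"gripper": -1},{"xyz": [0,0,0],"turn": [0,0,0],"gripper": -1},{"xyz": [0,0,0],"turn": [0,0,0],"gripper": -1}]}}

```text
time_s: 17.17
position: [0.3785, 0.3488, 0.0403]
tool_rot: [[0.997, -0.083, 0.002], [-0.083, -0.997, 0.001], [0.002, -0.001, -1.0]]
ft_force: [-0.7, -1.9, 6.1]
grip_width: 0.0267
```

>>> {"name": "step_arm", "arguments": {"steps": [{"xyz": [0,0,-0.5],"turn": [0,0,0],"gripper": -1},{"xyz": [0,0,-0.9],"turn": [0,0,0],"gripper": -1},{"xyz": [0,0,-0.8],"turn": [0,0,0],"gripper": -1},{"xyz": [0.615,0.905,0],"turn": [0,0,0],"gripper": -1},{"xyz": [0.615,0.905,0],"turn": [0,0,0],"gripper": -1},{"xyz": [0.615,0.905,0],"turn": [0,0,0],"gripper": -1},{"xyz": [0.615,0.905,0],"turn": [0,0,0],"gripper": -1},{"xyz": [0.615,0.905,0],"turn": [0,0,0],"gripper": -1},{"xyz": [0.615,0.905,0],"turn": [0,0,0],"gripper": -1},{"xyz": [0.615,0.905,0],"turn": [0,0,0],"gripper": -1},{"xyz": [0.615,0.905,0],"turn": [0,0,0],"gripper": -1},{"xyz": [0.615,0.905,0],"turn": [0,0,0],"gripper": -1},{"xyz": [0.615,0.905,0],"turn": [0,0,0],"gripper": -1},{"xyz": [0.615,0.905,0],"turn": [0,0,0],"gripper": -1},{"xyz": [0.615,0.905,0],"turn": [0,0,0],"gripper": -1},{"xyz": [0,0,0],"turn": [0,0,0],"gripper": -1},{"xyz": [0,0,0],"turn": [0,0,0],"gripper": -1}]}}

```text
time_s: 18.58
position: [0.624, -0.0889, 0.127]
tool_rot: [[0.996, -0.086, 0.001], [-0.086, -0.996, -0.0], [0.001, 0.0, -1.0]]
ft_force: [0.1, 0.2, -1.2]
grip_width: 0.0267
```

```bash
python3 - <<'E'
from m import *
look('wrist13',(.6,.68,-.15,-.07),.08,.12)
E
```

```text
18.58 tcp [ 0.624  -0.0889  0.127 ] yaw -4.93 w 0.0267
n 3690 z [100.8 102.1 118.1] [627.2 -78.2] [21.  55.6] 82.9 slope [-0.068 -0.348]
```

View pics/wrist13.png

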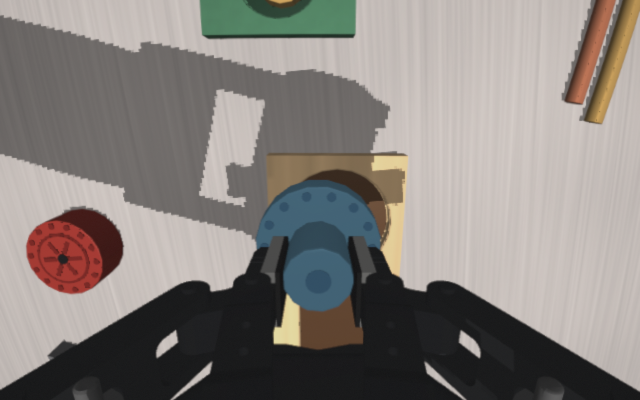

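The wrist view shows the stem mould upright at (318,255). It is short of the plywood recess at (345,200) by 13 and 20 mm, as the move fell short. Correcting, then lowering.

>>> {"name": "step_arm", "arguments": {"steps": [{"xyz": [0.185,0.24,0],"turn": [0,0,0],"gripper": -1},{"xyz": [0.185,0.24,0],"turn": [0,0,0],"gripper": -1},{"xyz": [0,0,0.7],"turn": [0,0,0],"gripper": -1},{"xyz": [0,0,0.6],"turn": [0,0,0],"gripper": -1},{"xyz": [0,0,0],"turn": [0,0,0],"gripper": -1},{"xyz": [0,0,0],"turn": [0,0,0],"gripper": -1}]}}

```text
time_s: 19.13
position: [0.6361, -0.1059, 0.0749]
tool_rot: [[0.997, -0.082, -0.002], [-0.082, -0.997, 0.001], [-0.002, -0.001, -1.0]]
ft_force: [0.5, 0.2, 0.2]
grip_width: 0.0268
```

>>> {"name": "step_arm", "arguments": {"steps": [{"xyz": [0.02,0.09,0.3],"turn": [0,0,0],"gripper": -1},{"xyz": [0,0,0.25],"turn": [0,0,0],"gripper": -1},{"xyz": [0,0,0.14],"turn": [0,0,0],"gripper": -1},{"xyz": [0,0,0],"turn": [0,0,0],"gripper": -1},{"xyz": [0,0,0],"turn": [0,0,0],"gripper": -1},{"xyz": [0,0,0],"turn": [0,0,0],"gripper": 0.2},{"xyz": [0,0,0],"turn": [0,0,0],"gripper": 0.2},{"xyz": [0,0,0],"turn": [0,0,0],"gripper": 0.6},{"xyz": [0,0,0],"turn": [0,0,0],"gripper": 1},{"xyz": [0,0,0],"turn": [0,0,0],"gripper": 1},{"xyz": [0,0,0],"turn": [0,0,0],"gripper": 1},{"xyz": [0,0,-0.5],"turn": [0,0,0],"gripper": 1},{"xyz": [0,0,-1],"turn": [0,0,0],"gripper": 1},{"xyz": [0,0,-1],"turn": [0,0,0],"gripper": 1}]}}

```text
time_s: 20.3
position: [0.6366, -0.1108, 0.1475]
tool_rot: [[0.997, -0.083, -0.003], [-0.083, -0.997, 0.001], [-0.003, -0.001, -1.0]]
ft_force: [0.1, -0.7, 0.7]
grip_width: 0.0852
```

```bash
python3 - <<'E'
from m import *
look('wrist14',(.58,.69,-.15,-.07),.048,.060)
im,W=pts('wrist14'); meas(W,(.58,.69,-.16,-.06),.017,.027); meas(W,(.56,.7,-.25,-.15),.003,.009)
E
```

```text
20.3 tcp [ 0.6366 -0.1108  0.1475] yaw -4.77 w 0.0852
n 1297 z [51.6 53.1 54.2] [ 638.1 -109.7] [27.  27.1] 80.3 slope [-0.004 -0.03 ]
n 3110 z [20.  21.2 22.4] [ 637.9 -109.9] [59.  59.2] 84.3 slope [ 0.    -0.002]
n 5136 z [4.5 5.6 6.8] [ 627.9 -199.9] [79.1 56.2] 85.1 slope [ 0.001 -0.002]
```

The stem mould is seated: disc top level at 21 mm and stem top at 53 mm. Yellow block last.

>>> {"name": "step_arm", "arguments": {"steps": [{"xyz": [0,0,0],"turn": [0,0,0.85],"gripper": 1},{"xyz": [0,0,0],"turn": [0,0,0.85],"gripper": 1},{"xyz": [-0.75,-0.553,0],"turn": [0,0,0],"gripper": 1},{"xyz": [-0.75,-0.553,0],"turn": [0,0,0],"gripper": 1},{"xyz": [-0.75,-0.553,0],"turn": [0,0,0],"gripper": 1},{"xyz": [-0.75,-0.553,0],"turn": [0,0,0],"gripper": 1},{"xyz": [-0.75,-0.553,0],"turn": [0,0,0],"gripper": 1},{"xyz": [-0.75,-0.553,0],"turn": [0,0,0],"gripper": 1},{"xyz": [-0.75,-0.553,0],"turn": [0,0,0],"gripper": 1},{"xyz": [-0.75,-0.553,0],"turn": [0,0,0],"gripper": 1},{"xyz": [0,0,0],"turn": [0,0,0],"gripper": 1},{"xyz": [0,0,0],"turn": [0,0,0],"gripper": 1}]}}

```text
time_s: 21.35
position: [0.4407, 0.115, 0.1477]
tool_rot: [[0.977, -0.215, 0.001], [-0.215, -0.977, -0.0], [0.001, -0.0, -1.0]]
ft_force: [1.3, -0.6, 0.7]
grip_width: 0.0857
```

```bash
python3 - <<'E'
from m import *
look('wrist15',(.39,.49,.06,.17),.030,.039)
E
```

```text
21.35 tcp [0.4407 0.115  0.1477] yaw -12.41 w 0.0857
n 3881 z [31.9 33.1 34.2] [440.2 114.3] [60.1 36. ] 77.0 slope [ 0.001 -0.003]
```

Aligned. I'll go down 118.7 mm and grip.

>>> {"name": "step_arm", "arguments": {"squeeze": 50, "steps": [{"xyz": [0,0,0.8],"turn": [0,0,0],"gripper": 1},{"xyz": [0,0,0.8],"turn": [0,0,0],"gripper": 1},{"xyz": [0,0,0.7],"turn": [0,0,0],"gripper": 1},{"xyz": [0,0,0.5],"turn": [0,0,0],"gripper": 1},{"xyz": [0,0,0.17],"turn": [0,0,0],"gripper": 1},{"xyz": [0,0,0],"turn": [0,0,0],"gripper": -1},{"xyz": [0,0,0],"turn": [0,0,0],"gripper": -1},{"xyz": [0,0,0],"turn": [0,0,0],"gripper": -1},{"xyz": [0,0,0],"turn": [0,0,0],"gripper": -1},{"xyz": [0,0,0],"turn": [0,0,0],"gripper": -1},{"xyz": [0,0,0],"turn": [0,0,0],"gripper": -1},{"xyz": [0,0,0],"turn": [0,0,0],"gripper": -1},{"xyz": [0,0,0],"turn": [0,0,0],"gripper": -1}]}}

```text
time_s: 22.48
position: [0.4421, 0.1139, 0.0298]
tool_rot: [[0.976, -0.217, 0.002], [-0.217, -0.976, -0.0], [0.002, -0.0, -1.0]]
ft_force: [-1.2, -0.7, 6.4]
grip_width: 0.0353
```

>>> {"name": "step_arm", "arguments": {"steps": [{"xyz": [0,0,-0.5],"turn": [0,0,0],"gripper": -1},{"xyz": [0,0,-0.9],"turn": [0,0,0],"gripper": -1},{"xyz": [0,0,-0.9],"turn": [0,0,-0.84],"gripper": -1},{"xyz": [0,0,-0.3],"turn": [0,0,-0.84],"gripper": -1},{"xyz": [0.532,0.74,0],"turn": [0,0,0],"gripper": -1},{"xyz": [0.532,0.74,0],"turn": [0,0,0],"gripper": -1},{"xyz": [0.532,0.74,0],"turn": [0,0,0],"gripper": -1},{"xyz": [0.532,0.74,0],"turn": [0,0,0],"gripper": -1},{"xyz": [0.532,0.74,0],"turn": [0,0,0],"gripper": -1},{"xyz": [0.532,0.74,0],"turn": [0,0,0],"gripper": -1},{"xyz": [0.532,0.74,0],"turn": [0,0,0],"gripper": -1},{"xyz": [0.532,0.74,0],"turn": [0,0,0],"gripper": -1},{"xyz": [0.532,0.74,0],"turn": [0,0,0],"gripper": -1},{"xyz": [0.532,0.74,0],"turn": [0,0,0],"gripper": -1},{"xyz": [0,0,0],"turn": [0,0,0],"gripper": -1},{"xyz": [0,0,0],"turn": [0,0,0],"gripper": -1}]}}

```text
time_s: 23.82
position: [0.6285, -0.2005, 0.1323]
tool_rot: [[0.996, -0.087, -0.0], [-0.087, -0.996, 0.0], [-0.0, -0.0, -1.0]]
ft_force: [-0.2, 0.9, -1.9]
grip_width: 0.0351
```

```bash
python3 - <<'E'
from m import *
s=env.observe();z=s['position'][2]
look('wrist16',(.57,.69,-.25,-.15),z+.001,z+.008)
E
```

```text
23.82 tcp [ 0.6285 -0.2005  0.1323] yaw -4.97 w 0.0351
n 12919 z [134.5 135.6 136.8] [ 628.9 -200.6] [60.8 62.5] 85.0 slope [-0.001 -0.001]
```

View pics/wrist16.png

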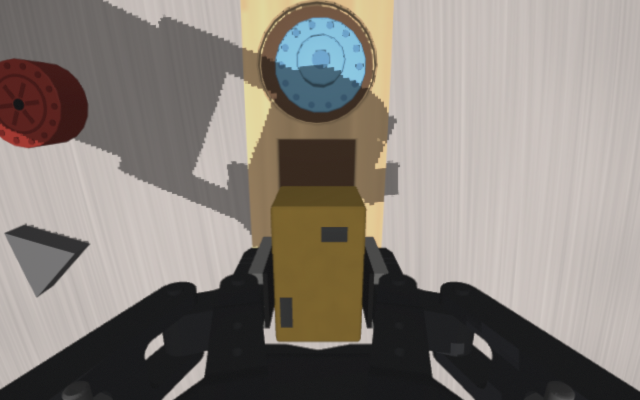

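The wrist view shows the yellow block (318,270) square over the plywood rectangle, 2 mm off in y. The stem mould is seated at (320,60). Lowering.

>>> {"name": "step_arm", "arguments": {"steps": [{"xyz": [0,-0.04,0.8],"turn": [0,0,0],"gripper": -1},{"xyz": [0,0,0.8],"turn": [0,0,0],"gripper": -1},{"xyz": [0,0,0.45],"turn": [0,0,0],"gripper": -1},{"xyz": [0,0,0.2],"turn": [0,0,0],"gripper": -1},{"xyz": [0,0,0.14],"turn": [0,0,0],"gripper": -1},{"xyz": [0,0,0],"turn": [0,0,0],"gripper": -1},{"xyz": [0,0,0],"turn": [0,0,0],"gripper": -1},{"xyz": [0,0,0],"turn": [0,0,0],"gripper": 0.4},{"xyz": [0,0,0],"turn": [0,0,0],"gripper": 0.4},{"xyz": [0,0,0],"turn": [0,0,0],"gripper": 1},{"xyz": [0,0,0],"turn": [0,0,0],"gripper": 1},{"xyz": [0,0,0],"turn": [0,0,0],"gripper": 1},{"xyz": [0,0,0],"turn": [0,0,0],"gripper": 1},{"xyz": [0,0,-0.5],"turn": [0,0,0],"gripper": 1},{"xyz": [0,0,-1],"turn": [0,0,0],"gripper": 1},{"xyz": [0,0,-1],"turn": [0,0,0],"gripper": 1},{"xyz": [0,0,-1],"turn": [0,0,0],"gripper": 1},{"xyz": [0,0,-1],"turn": [0,0,0],"gripper": 1},{"xyz": [0,0,0],"turn": [0,0,0],"gripper": 1}]}}

```text
time_s: 25.45
position: [0.6306, -0.1983, 0.2262]
tool_rot: [[0.996, -0.085, 0.013], [-0.084, -0.996, -0.007], [0.014, 0.006, -1.0]]
ft_force: [0.5, -0.7, 0.5]
grip_width: 0.0858
```

```bash
python3 - <<'E'
from m import *
look('wrist17',(.57,.69,-.25,-.15),.030,.045)
grab('scene','scene9'); grab('side','side9')
for t in('scene9','side9'):
    im,W=pts(t)
    for b,z in(((.58,.68,.18,.275),(.03,.04)),((.57,.67,.09,.18),(.034,.045)),((.58,.65,.03,.085),(.047,.06)),((.58,.69,-.15,-.07),(.047,.06)),((.57,.69,-.25,-.155),(.034,.045)),((.38,.48,-.16,-.07),(.024,.036)),((.35,.46,-.28,-.18),(.014,.025))):
        print(t,end=' '); meas(W,b,*z)
a=np.vstack([cv2.imread(f'pics/{t}.png')[100:340,180:500] for t in('scene9','side9')]); cv2.imwrite('pics/fin.png',cv2.resize(a,None,fx=1.25,fy=1.25,interpolation=cv2.INTER_CUBIC))
E
```

```text
25.45 tcp [ 0.6306 -0.1983  0.2262] yaw -4.85 w 0.0858
n 2449 z [37.8 39.1 40.2] [ 629.3 -197.7] [60.5 35.9] 85.5 slope [-0.001 -0.006]
scene9 n 478 z [32.6 37.1 38.8] [629.  227.9] [59.8 57.5] 54.2 slope [-0.023 -0.026]
scene9 n 312 z [35.6 40.7 42.5] [621.6 136.2] [62.2 37.5] 84.5 slope [-0.042 -0.016]
scene9 n 58 z [48.  54.1 56.4] [616.1  59.6] [19.3 20.6] 22.2 slope [-0.095 -0.18 ]
scene9 n 65 z [48.4 53.6 56.1] [ 640.8 -106.9] [26.1 26.8] 57.1 slope [-0.046 -0.091]
scene9 n 160 z [35.7 40.4 42.4] [ 631.9 -195.3] [61.1 36.2] 83.8 slope [-0.008 -0.033]
scene9 n 191 z [25.8 30.7 32.7] [ 436.4 -111.1] [57.6 59.6] 18.6 slope [-0.021 -0.036]
scene9 n 98 z [14.5 20.  22.4] [ 402.7 -240.4] [54.4 56. ] 69.9 slope [-0.023 -0.062]
side9 n 97 z [31.2 35.6 37.8] [626.  227.9] [58.7 56.3] 83.0 slope [-0.008  0.027]
side9 n 102 z [36.2 39.3 41.1] [613.7 133.9] [62.1 27.6] 82.2 slope [0.011 0.029]
side9 n 37 z [47.6 52.6 55. ] [609.6  56.5] [14.4 19.9] 0.4 slope [-0.089  0.188]
side9 n 97 z [47.6 53.2 55.5] [ 635.7 -111.3] [27.5 26.5] 55.6 slope [-0.022  0.098]
side9 n 365 z [36.3 39.7 41.6] [ 627.6 -197.3] [63.  36.2] 84.7 slope [0.01  0.014]
side9 n 386 z [26.6 29.9 32. ] [ 432.2 -114.8] [59.2 60.1] 21.5 slope [-0.002  0.022]
side9 n 307 z [15.3 19.8 21.8] [ 408.6 -231.3] [50.9 57.5] 8.6 slope [-0.027  0.025]
```

View pics/fin.png

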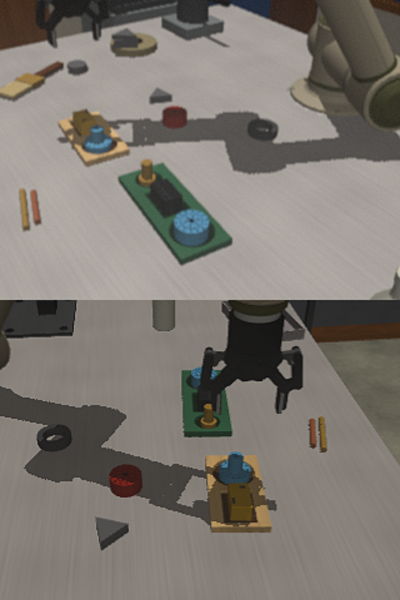

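The final views show all five parts in their recesses, with the red mould and the triangle where they were and the gripper clear. The heights match: 36, 40, 54, 54 and 40 mm, within 1.5 mm.

```bash
python3 -c "
from rig import env,order
s=env.observe();print(s['time_s'],s['ft_force'],s['qvel']);order.close_job()"
```

```text
25.6 [-0.53650547  0.14431446 -0.4355272 ] [ 0.02018145  1.76963824  1.68485976  0.06415723 -0.02808498 -0.03561397]
the job is handed in; nothing more can be done
```

I made up both kits in the order asked and handed the job in at 25.6 s. I placed the flat mould, steel block and brass pin on the green board, then the stem mould and yellow block on the plywood board.

- **Seating:** tops measure about 36, 40, 54, 54 and 40 mm, in the order placed. That is each part's height plus the 6 mm recess floor, within 1.5 mm. The close-up wrist readings show them level and within about 2.5 mm of their recess centres.
- **Left alone:** the red mould has not moved. The triangle shows no movement by eye or in the side camera. The scene camera had no clean starting measurement of it to compare.
- **Gripper:** open and about 0.2 m above the plywood board. The arm was still settling very slightly (under 2 degrees/s) when I handed in.
- **Disagreements:** the scene and side cameras differ by about 3–5 mm in x and y, which is partly their calibration, with the wrist camera in between. The side camera's final readings of the steel block and pin were partly cut off by the gripper. The carry of the stem mould fell about 2 cm short, and I corrected it before lowering.

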